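Clip the slide carrier onto the shaker

TASK

Fit the slide carrier onto the platform of the bench shaker: tilt it and tuck its thin tongue under the fixed lip first, with the opposite edge still raised, then lower that edge and press it down until the spring catch snaps back over it. Leave the carrier flat and fully home, let go of it, and leave the loose specimen cup, brown bottle and petri dish to the left of the work where they are.

Things in the scene. Friction and masses are not known exactly. Their poses are not given: they have to be found in the camera images.
- carrier_grip (a point): Slide carrier: loose aluminium plate (about 0.35 kg) with four glass slides and an upright grey grip rib, lying flat on the worktop. Point: middle of the rib, 29 mm above the plate's underside. Axes: x along the rib, y towards the tongue, z up. Plate 100 (x) by 130 (y) by 10 mm thick, centred below. Rib 62 (x) by 14 mm (y), 10 to 46 mm above the underside: grasp it across its 14 mm.
- carrier_tongue (a point): Middle of the carrier's tongue tip, at its lower edge: 79 mm along +y and 29 mm below carrier_grip in the carrier's frame; same axes. The tongue is 76 mm wide, 5 mm thick, sticks out 14 mm from the plate's +y end and is flush with the underside.
- carrier_edge (a point): Middle of the carrier's plain 10 mm thick edge opposite the tongue, at its upper corner: 65 mm along -y and 19 mm below carrier_grip in the carrier's frame. It goes under the catch.
- shaker_seat (a point): Bench shaker: white box 144 (x) by 206 mm (y), fixed, with a dark metal platform. Point: flat platform top (seat), 54 mm above the worktop, 29 mm straight below carrier_grip when the carrier is home (about 3 mm play along y, from -2 to +1 mm). Axes: x away from the display side, y towards the lip, z up. Side rails 6 mm high, inner faces x = +-52.5 mm, y -53 to +47 mm: 2.5 mm play each side.
- shaker_lip (a point): Middle of the steel lip's lower inner edge: y = 70.5 mm, z = 9.5 mm in the seat's frame. Lip 108 mm wide, 4 mm thick, fixed, reaching on to +y. Under it the slot for the tongue is 9.5 mm high and 9.5 mm deep, to an end wall at y = 80 mm. A carrier tilted 10 to 17 degrees, tongue end low and just above the seat, clears the catch and enters; a level one cannot.
- catch_tip (a point): Middle of the spring catch's tip: a steel clip 36 mm wide at the platform's -y end; at rest y = -61.5 mm, z = 12.8 mm in the seat's frame, about 3.5 mm over a home carrier's edge. Its upper face slopes outwards, 25 degrees from vertical, up to 22 mm above the seat. Beside it two fixed stops 8 mm high, inner faces y = -67 mm.
- catch (a joint): Slide of the spring catch, in m: 0 = sprung fully towards the lip (rest), positive = pushed outwards (-y), at most 0.007. The carrier's edge, first comes to rest on top of the catch; pressed down there with some 7 to 12 N at that edge (about twice that at the rib) it pushes the catch aside, which then springs back to about 0 over the edge.
- cup: Bystander: specimen cup with a lid, 66 mm wide, 70 mm high, loose; origin at the centre of its underside.
- stain: Bystander: brown bottle, 38 mm wide, 70 mm high, loose; origin at the centre of its underside.
- petri: Bystander: flat round petri dish, 62 mm wide, 16 mm high, loose; origin at the centre of its underside.
Things that resemble listed ones, but are neither listed nor needed, are in the scene too. There is more than one size of the part that bears carrier_grip; the job needs the smaller.

How it is judged (in metres and radians):
On the way:
1. the tongue is under the lip (at least 3 mm) while the opposite edge is still raised (carrier tilted more than 5 degrees) (y of carrier_tongue in the frame of shaker_seat above 0.0735 m and z of carrier_tongue in the frame of shaker_seat below 0.008 m and x of carrier_tongue in the frame of shaker_seat between -0.02 and 0.02 m and angle between carrier_grip's own z axis and vertical above 0.09 rad), for 0.1 s.
At the end, for the whole second after the job is handed in: The carrier lies home on the shaker's seat: grip point within 5 mm across and 4 mm along of the point above the seat, 27 to 31.5 mm above it, plate level within 0.025 rad, and the catch sprung back to less than 1.8 mm; all this stays so for the last second (x of carrier_grip in the frame of shaker_seat between -0.005 and 0.005 m and y of carrier_grip in the frame of shaker_seat between -0.004 and 0.004 m and z of carrier_grip in the frame of shaker_seat between 0.027 and 0.0315 m and angle between carrier_grip's own z axis and vertical below 0.025 rad and value of joint catch below 0.0018 m); the robot touches nothing.
It fails at once if the specimen cup, the brown bottle or the petri dish is moved more than 25 mm (distance of any of cup, stain, petri from where it was at the start of the episode above 0.025 m).
It also fails if it takes over 51 s, if anything falls off the work surface, if the arm or the gripper's body presses on something with over 40 N, if the wrist force passes 120 N, or if a joint passes its speed limit or range.

ROBOT

A 6-joint arm with a two-finger parallel gripper is mounted at the origin on a cart in front of the work surface, level with it; the furniture and walls round the work are solid. World frame = base frame: x ahead of the robot, y to its left, z up, the work surface at z = 0. Lengths are in mm, angles in rad, forces in N, time in s.
With the tool pointing down it reaches from about 275 to 750 mm from the base axis. Payload 10.2 kg.
Tool frame: the origin (TCP) lies at the centre of the arm's flange, where the gripper is bolted on; the fingertips stand ctrl.tip_reach ahead of it and the grasp point (between the pads) lies 155 mm ahead of it (ctrl.tip_reach is the distance from the TCP to the fingertips, in mm); z points along the fingers, y is the direction in which the jaws open and shut (so a half turn about z gives the same grasp; the last joint's range is limited). The gripper opens to 85 mm and grips with 20 to 120 N. Pads are 22 mm wide; open, the fingers measure 114 mm over their backs; the gripper's body (76 mm by 85 mm) begins 54 mm behind the grasp point. The pads swing forward as they close: fully open they stand 13 mm farther back than shut.
Start: joints at [1.079, 0.313, 1.498, -0, 1.331, -0.223], TCP at [139.44, 506.151, 404.694] pointing down, gripper open.
Joint ranges: [-2.94, 2.94], [-0.97, 2.17], [0.19, 2.56], [-1.23, 4.37], [0.02, 3.11], [-2.88, 2.88]. Speed limits (rad/s): [2.39, 2.39, 3.01, 3.14, 3.14, 3.14].

INTERFACE

Orientations are given as a unit quaternion [w, x, y, z].
In Python, from rig import ctrl, viewer gives the robot as it stands.
- The arm moves only by the tool drive_tool, never from a script. Its argument "rows" is a list that holds one entry, the list of rows, each a list of 6 numbers: the shift along the world's x, y, z normalised to -1 to 1, where 1 is 0.1 m, then the turn, a rotation vector about the world's x, y, z normalised to -1 to 1, where 1 is 90 degrees. A call has 1 to 10 rows; each row is the pose to reach, as a shift and turn from the pose measured when the call began; what a row does not reach only later rows make up. A row lasts 1/8 s, in which the tool goes at most 62.5 mm and 10.7 degrees, less where a joint would pass 70% of its speed; a pose out of reach is approached as far as the arm can. A call with a number of a shift or a turn outside -1 to 1 is refused whole. A call with a gripper value outside its range is refused whole. "fingers" is the opening, from -1 (shut) to 1 (fully open), set as the call begins (left out, the last holds). The fingers move at their own pace and stop on an object; "force" is the grip in N (left out, the last holds). Time passes only in rows, so rows that repeat a pose let the fingers close. It gives the time, the measured TCP pose, the force and the opening at its end, in the units of the state.
- ctrl.sense(): the state, without advancing time (a new reading comes with each control period).
- viewer.capture(name): name is "scene" or "top"; returns the picture (400x640x3 uint8, red, green, blue); there is no depth.
- viewer.calibration(name): a dict with "mtx" (3x3 intrinsics, pixels), "extrinsics" (4x4, takes a point from camera to world coordinates). Camera axes: x right, y up, looking along -z (the intrinsics and any distortion apply to the point x, -y, -z); pixel columns grow to the right and rows downward; lengths in mm; the calibration is good to about 2 mm. A picture is of the moment at which its call begins. calibration takes no time and is no camera call.
- ctrl.finish_job(): hands the job in, once; it reports no verdict.
The state is a dict: "time_s": time; "joints": joint angles; "dq": joint speeds; "tau": joint torques, N m; "eef_pos": TCP position; "ee_rot": TCP orientation; "force": force on the tool from outside, world axes, zero at the start; "wrist_torque": the same for the moment, N m; "grip_width": opening from 0.0 (shut) to 1.0 (fully open).
Only numpy, scipy, OpenCV 4.12 (cv2) and the standard library are available. Lean on these libraries where they do the work, as an engineer would, in place of code of your own. Each camera call takes 0.05 s, during which the arm holds its last target.

## Working session

There is one attempt and no reset: what is moved stays moved. The work goes in short steps, Python scripts to look and compute and a tool call to move; the robot and the scene stay as the last step left them, time stands still between calls to the robot, and variables do not carry over. Pictures are saved under pics/ and viewed, and the job is handed in when it is done.

Besides the shell and the picture viewer there is one more tool, called by a JSON object that holds its "name" and its "arguments". drive_tool: Moves the arm, as the interface text tells. Scaled input: -1 to 1 covers 0.1 m each way for a shift and 90 degrees each way for a turn. Its arguments: {"type":"object","properties":{"rows":{"type":"array","items":{"type":"array","items":{"type":"array","items":{"type":"number"}}}},"fingers":{"type":"number"},"force":{"type":"number"}},"required":["rows"]}

```bash
mkdir -p pics; ls
python3 - <<'E'
from rig import ctrl, viewer
import cv2,numpy as np
np.set_printoptions(suppress=True,precision=4)
print(ctrl.sense(), ctrl.tip_reach)
for n in ("scene","top"):
    im=viewer.capture(n); cv2.imwrite(f"pics/{n}0.png",im[:,:,::-1])
    c=viewer.calibration(n); print(n,c)
E
```

```text
pics
{'time_s': 0.0, 'joints': array([ 1.0786,  0.3134,  1.4984,  0.    ,  1.331 , -0.2234]), 'dq': array([0.0001, 0.0008, 0.0017, 0.0011, 0.0021, 0.0002]), 'tau': array([ -0.0015, -41.2267, -25.974 ,  -0.0003,   0.0042,   0.    ]), 'eef_pos': array([139.4247, 506.1079, 404.1347]), 'ee_rot': array([-0.0002,  0.134 ,  0.991 , -0.0006]), 'force': array([ 0.5809,  0.2633, -0.0366]), 'wrist_torque': array([-0.0012,  0.0221,  0.0167]), 'grip_width': 1.000999249330149} 173.4
scene {'mtx': array([[383.1534,   0.    , 318.0135],
       [  0.    , 383.1534, 198.65  ],
       [  0.    ,   0.    ,   1.    ]]), 'extrinsics': array([[  -0.8837,    0.1969,   -0.4247,  -78.9071],
       [  -0.4681,   -0.3761,    0.7996, 1275.9115],
       [  -0.0023,    0.9054,    0.4245,  617.7054],
       [   0.    ,    0.    ,    0.    ,    1.    ]])}
top {'mtx': array([[454.7261,   0.    , 319.6831],
       [  0.    , 454.7261, 200.1055],
       [  0.    ,   0.    ,   1.    ]]), 'extrinsics': array([[   0.0292,    0.9899,   -0.139 ,  268.6719],
       [  -0.9996,    0.0292,   -0.0017,  216.6791],
       [   0.0024,    0.139 ,    0.9903, 1620.7742],
       [   0.    ,    0.    ,    0.    ,    1.    ]])}
```

View pics/scene0.png

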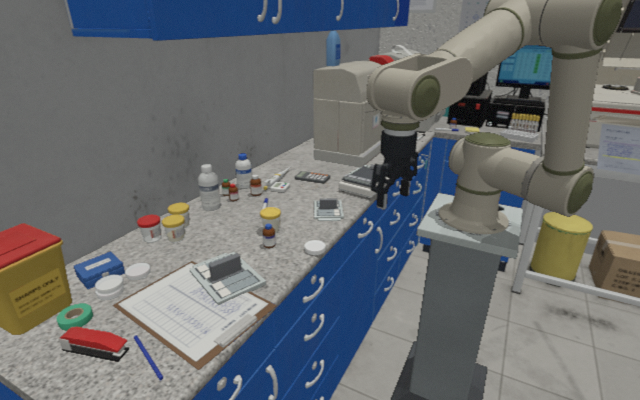

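View pics/top0.png

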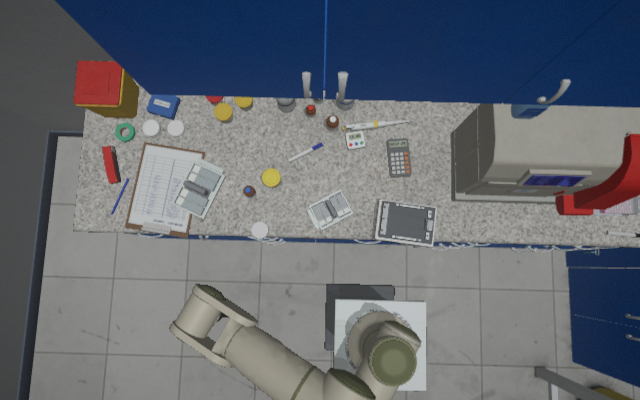

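```bash
cat > h.py <<'E'
import numpy as np, cv2
from rig import ctrl, viewer
np.set_printoptions(suppress=True,precision=2)
def ray(n,uv):
    c=viewer.calibration(n);K=c['mtx'];T=c['extrinsics']
    d=np.linalg.inv(K)@np.array([uv[0],uv[1],1.]); d=T[:3,:3]@np.array([d[0],-d[1],-d[2]])
    return T[:3,3],d/np.linalg.norm(d)
def plane(n,uv,z):
    o,d=ray(n,uv); return o+d*(z-o[2])/d[2]
def proj(n,p):
    c=viewer.calibration(n);K=c['mtx'];T=c['extrinsics']
    q=T[:3,:3].T@(np.asarray(p,float)-T[:3,3]); q=K@np.array([q[0],-q[1],-q[2]]); return q[:2]/q[2]
def crop(im,x0,y0,x1,y1,s,name):
    cv2.imwrite('pics/'+name,cv2.resize(im[y0:y1,x0:x1],None,fx=s,fy=s,interpolation=cv2.INTER_CUBIC))
E
python3 - <<'E'
from h import *
a=cv2.imread('pics/top0.png');crop(a,300,180,450,255,5,'t1.png')
crop(a,120,135,280,245,5,'t2.png')
b=cv2.imread('pics/scene0.png');crop(b,300,140,420,230,6,'s1.png')
E
```

```text
(no output)
```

View pics/t1.png

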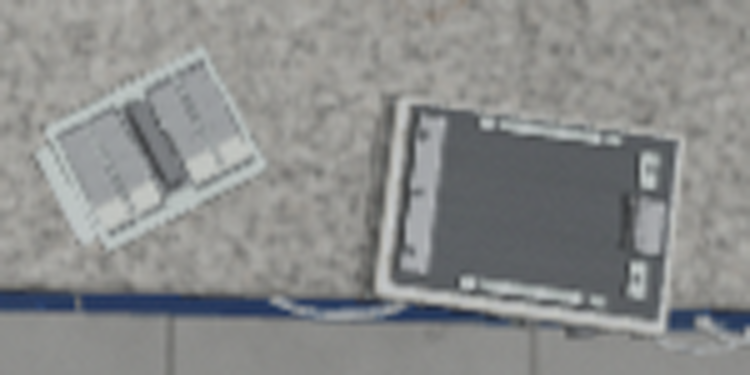

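View pics/t2.png

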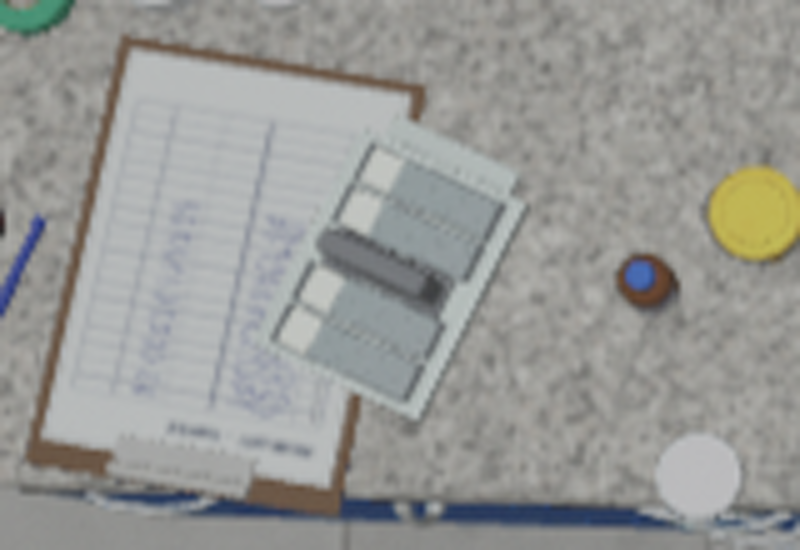

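View pics/s1.png

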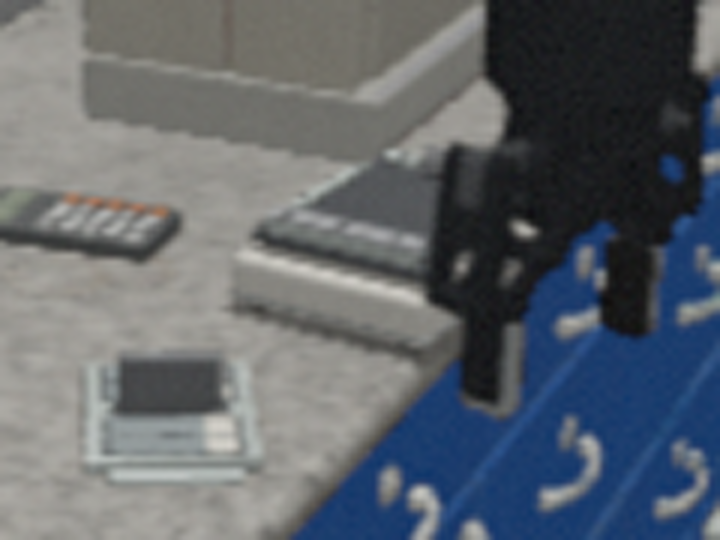

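Run:
```python
from h import *
ims=np.stack([viewer.capture('top') for _ in range(4)]).astype(float)
m=ims.mean(0)[:,:,::-1]; print('noise',ims.std(0).mean())
np.save('top.npy',m); a=m.astype(np.uint8)
crop(a,304,184,358,234,14,'t3.png'); crop(a,372,195,442,250,11,'t4.png')
```

```text
noise 0.7464517752137957
```

View pics/t3.png

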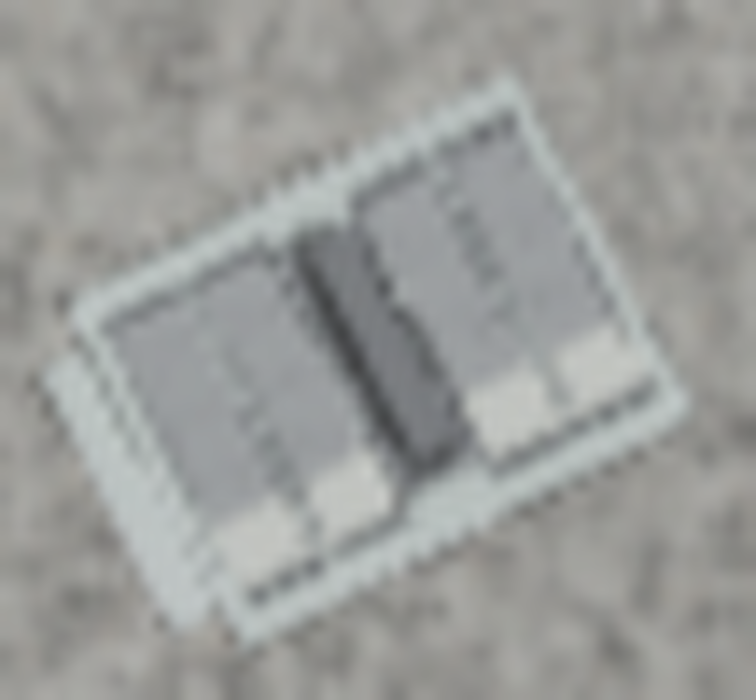

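View pics/t4.png

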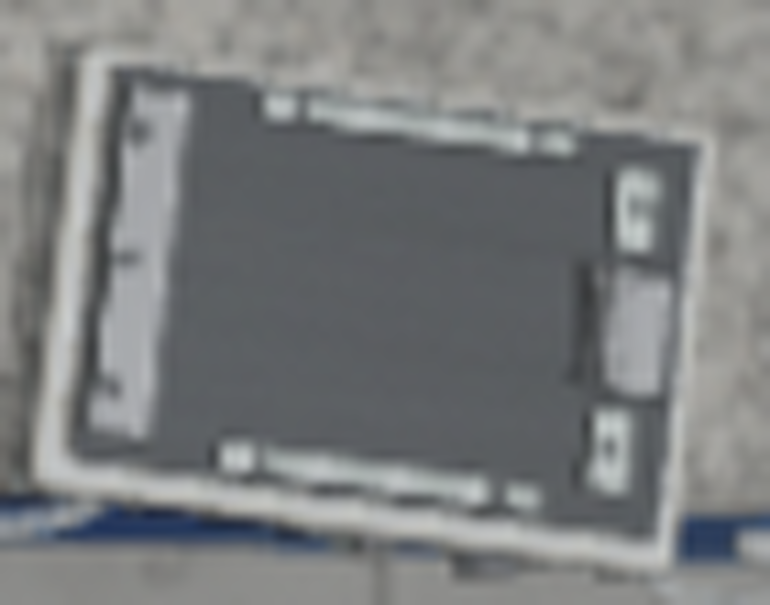

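```bash
cat > fit.py <<'E'
from h import *
def edges(g,p0,p1,n=25,w=3,inset=.12):
    """fit line to max-gradient points near segment p0-p1"""
    p0=np.array(p0,float);p1=np.array(p1,float);d=p1-p0;L=np.linalg.norm(d);d/=L;nn=np.array([-d[1],d[0]])
    s=np.arange(-w,w+.01,.1);pts=[]
    for t in np.linspace(inset,1-inset,n):
        q=p0+d*t*L; P=q+s[:,None]*nn
        v=cv2.remap(g,P[:,0].astype(np.float32)[None],P[:,1].astype(np.float32)[None],cv2.INTER_CUBIC)[0]
        v=cv2.GaussianBlur(v[None],(0,0),4)[0]
        gr=np.abs(np.gradient(v)); k=gr.argmax(); pts.append(q+s[k]*nn)
    pts=np.array(pts,np.float32)
    l=cv2.fitLine(pts,cv2.DIST_HUBER,0,.01,.01).ravel()
    r=np.abs((pts-l[2:])@np.array([-l[1],l[0]])); print('resid',np.median(r).round(2),r.max().round(2))
    return l
def isect(a,b):
    t=np.linalg.solve(np.array([[a[0],-b[0]],[a[1],-b[1]]]),b[2:]-a[2:]); return a[2:]+t[0]*a[:2]
def cp(x,y,ox,oy,s): return np.array([(x+.5)/s-.5+ox,(y+.5)/s-.5+oy])
E
python3 - <<'E'
from fit import *
m=np.load('top.npy').astype(np.float32); g=m.mean(2); gb=m[:,:,0]-m[:,:,2] # blueish
C=[cp(x,y,304,184,14) for x,y in((77,312),(512,80),(690,405),(243,640))]
ch=m@np.array([.2,.4,.4],np.float32)
P0=[plane('top',c,10) for c in C]
print('hand corners',*[p[:2] for p in P0])
def rep(P):
    print('edges',[np.linalg.norm(P[i]-P[(i+1)%4]).round(1) for i in range(4)],'ctr',np.mean(P,0)[:2],
     'yawY',[np.degrees(np.arctan2(*(a-b)[:2])).round(2) for a,b in((P[0],P[1]),(P[3],P[2]))],
     'yawX',[np.degrees(np.arctan2(*(a-b)[1::-1])).round(2) for a,b in((P[0],P[3]),(P[1],P[2]))])
rep(P0)
L=[edges(ch,C[i],C[(i+1)%4],w=1.6) for i in range(4)]
P1=[plane('top',isect(L[i-1],L[i]),10) for i in range(4)];rep(P1)
# tongue
for c in (cp(45,372,304,184,14),cp(180,632,304,184,14)): print('tongue',plane('top',c,5))
# rib top
q=[cp(x,y,304,184,14) for x,y in((325,232),(368,232),(470,445),(420,470))]
print('rib',np.mean([plane('top',c,46) for c in q],0))
# large one rough size
B=[cp(x,y,120,135,5) for x,y in((372,143),(527,208),(415,420),(270,338))]
B=[plane('top',c,10) for c in B];rep(B)
print('--shaker')
f=lambda x,y:cp(x,y,372,195,11)
box=[f(82,50),f(712,135),f(672,568),f(35,488)]
for z in (40,46,54): rep([plane('top',c,z) for c in box])
def fit(a,b,z,w=1.5):
    l=edges(ch,f(*a),f(*b),w=w); A=[plane('top',l[2:]+k*l[:2],z) for k in(-10,10)]
    return A
segs=dict(lip=((188,100),(152,435),67.5),railU=((310,118),(525,148),60),railL=((268,455),(485,487),60),platU=((110,68),(700,145),54),platL=((70,455),(665,538),54),platR=((705,145),(668,540),54),
 lipL=((125,100),(88,430),67.5))
D={k:fit(*v) for k,v in segs.items()}
for k,(a,b) in D.items():
    d=(b-a)[:2]; print(k,a[:2],b[:2],'ang',np.degrees(np.arctan2(d[1],d[0])).round(2))
E
```

```text
hand corners [473.12 256.9 ] [536.34 147.37] [453.87 100.14] [390.68 212.17]
edges [np.float64(126.5), np.float64(95.0), np.float64(128.6), np.float64(93.8)] ctr [463.5  179.14] yawY [np.float64(-29.99), np.float64(-29.43)] yawX [np.float64(28.48), np.float64(29.8)]
resid 0.41 1.87
resid 0.59 1.17
resid 0.11 0.37
resid 0.27 1.37
edges [np.float64(121.4), np.float64(91.5), np.float64(128.4), np.float64(100.6)] ctr [462.86 177.84] yawY [np.float64(-25.57), np.float64(-29.66)] yawX [np.float64(24.53), np.float64(28.61)]
tongue [458.07 264.69   5.  ]
tongue [392.62 228.21   5.  ]
rib [462.74 176.37  46.  ]
edges [np.float64(123.1), np.float64(170.8), np.float64(120.9), np.float64(157.5)] ctr [518.97 653.76] yawY [np.float64(21.17), np.float64(27.43)] yawX [np.float64(-23.65), np.float64(-24.43)]
--shaker
edges [np.float64(202.2), np.float64(138.5), np.float64(201.8), np.float64(140.6)] ctr [420.2  -82.54] yawY [np.float64(6.09), np.float64(5.48)] yawX [np.float64(-5.42), np.float64(-5.59)]
edges [np.float64(201.4), np.float64(138.0), np.float64(201.0), np.float64(140.1)] ctr [419.63 -81.41] yawY [np.float64(6.09), np.float64(5.48)] yawX [np.float64(-5.42), np.float64(-5.59)]
edges [np.float64(200.4), np.float64(137.3), np.float64(200.0), np.float64(139.4)] ctr [418.86 -79.89] yawY [np.float64(6.09), np.float64(5.48)] yawX [np.float64(-5.42), np.float64(-5.59)]
resid 0.13 0.24
resid 0.08 0.22
resid 0.01 0.11
resid 0.43 1.27
resid 0.11 1.35
resid 0.06 0.26
resid 0.19 0.32
lip [400.41  -9.65] [469.18 -16.73] ang -5.88
railU [476.04 -61.31] [ 469.68 -130.03] ang -95.29
railL [373.42 -47.41] [ 365.49 -115.29] ang -96.66
platU [483.8  -68.06] [ 476.89 -137.01] ang -95.73
platL [359.83 -62.24] [ 352.11 -130.31] ang -96.47
platR [ 367.85 -170.53] [ 436.84 -177.91] ang -6.11
lipL [394.52   9.09] [463.2    1.91] ang -5.96
```

{"name": "drive_tool", "arguments": {"rows": [[[0.4,-0.4,0,0,0,0.1],[0.8,-0.8,0,0,0,0.2],[1,-1,0,0,0,0.25],[1,-1,0,0,0,0.25]]], "fingers": 1, "force": 60}}

```text
time_s: 0.8
eef_pos: [240.4, 405.3, 404.6]
ee_rot: [0.0, -0.06, 0.998, -0.0]
force: [-1.4, -0.9, -0.1]
grip_width: 1.002
```

{"name": "drive_tool", "arguments": {"rows": [[[0.4,-0.4,0,0,0,0.1],[0.8,-0.8,0,0,0,0.2],[1,-1,0,0,0,0.25],[1,-1,0,0,0,0.25]]]}}

```text
time_s: 1.3
eef_pos: [341.0, 305.0, 404.5]
ee_rot: [-0.0, -0.253, 0.968, -0.0]
force: [-0.7, 1.1, -0.1]
grip_width: 0.998
```

{"name": "drive_tool", "arguments": {"rows": [[[0.4,-0.4,0,0,0,0],[0.8,-0.8,0,0,0,0],[1,-1,0,0,0,0],[1,-1,0,0,0,0],[1,-1,0,0,0,0]]]}}

```text
time_s: 1.92
eef_pos: [440.2, 206.4, 404.5]
ee_rot: [-0.0, -0.253, 0.968, 0.0]
force: [-0.4, -0.3, -0.0]
grip_width: 1.002
```

Run:
```python
from h import *
m=np.mean([viewer.capture('scene').astype(float) for _ in range(2)],0)[:,:,::-1].astype(np.uint8)
cv2.imwrite('pics/scene1.png',m)
crop(m,300,145,420,230,6,'s2.png')
s=np.array([421.8,-82.7,54]);a=np.radians(-6);X=np.array([np.cos(a),np.sin(a),0]);Y=np.array([-np.sin(a),np.cos(a),0]);Z=np.array([0,0,1.])
g=np.array([463,178.5,29.]);b=np.radians(29.5);GX=np.array([np.cos(b),np.sin(b),0]);GY=np.array([-np.sin(b),np.cos(b),0])
P={k:s+X*x+Y*y+Z*z for k,(x,y,z) in dict(lipR=(54,70.5,13.5),lipL=(-54,70.5,13.5),catchT=(18,-65.8,22),catchB=(-18,-65.8,22),stopA=(25,-67,8),railUa=(52.5,47,6),railUb=(52.5,-53,6),railLa=(-52.5,47,6),railLb=(-52.5,-53,6),lipbackR=(54,88,13.5),boxA=(72,103,-54),boxB=(-72,103,-54)).items()}
P.update({k:g+GX*x+GY*y+Z*z for k,(x,y,z) in dict(ribA=(31,0,17),ribB=(-31,0,17),tA=(38,79,-24),tB=(-38,79,-24),pA=(50,65,-19),pB=(-50,65,-19),pC=(50,-65,-19),pD=(-50,-65,-19)).items()})
for k,p in P.items():
    t=proj('top',p);c=proj('scene',p)
    print(k,'top',t,'s2crop',(c-[300,145])*6, 't4',(t-[372,195])*11 if p[1]<60 else (t-[304,184])*14)
```

```text
lipR top [388.55 203.24] s2crop [276.8  170.59] t4 [182.09  90.64]
lipL top [384.99 234.31] s2crop [425.02 205.09] t4 [142.91 432.42]
catchT top [427.42 218.57] s2crop [421.6  109.61] t4 [609.64 259.27]
catchB top [426.35 229.01] s2crop [469.   119.54] t4 [597.9  374.16]
stopA top [427.01 217.01] s2crop [412.21 126.25] t4 [605.11 242.14]
railUa top [394.92 204.85] s2crop [296.22 170.82] t4 [252.1  108.37]
railUb top [423.65 208.69] s2crop [367.46 127.19] t4 [568.14 150.58]
railLa top [391.53 234.93] s2crop [438.91 203.89] t4 [214.83 439.28]
railLb top [420.53 238.84] s2crop [505.68 157.15] t4 [533.78 482.23]
lipbackR top [383.51 202.57] s2crop [263.26 178.77] t4 [126.62  83.23]
boxA top [377.29 199.61] s2crop [225.55 275.3 ] t4 [58.23 50.71]
boxB top [372.6  239.33] s2crop [421.26 326.73] t4 [  6.56 487.65]
ribA top [327.02 200.27] s2crop [116.83 319.53] t4 [322.31 227.71]
ribB top [335.37 215.87] s2crop [222.27 318.08] t4 [439.22 446.17]
tA top [306.38 210.35] s2crop [108.83 444.97] t4 [ 33.39 368.83]
tB top [316.28 229.12] s2crop [243.46 442.94] t4 [171.98 631.73]
pA top [308.27 205.41] s2crop [ 87.   425.87] t4 [ 59.72 299.77]
pB top [321.35 230.17] s2crop [262.72 423.25] t4 [242.9  646.33]
pC top [340.35 188.66] s2crop [ 82.92 328.18] t4 [508.89  65.18]
pD top [353.61 213.15] s2crop [244.15 325.94] t4 [694.47 408.11]
```

View pics/s2.png

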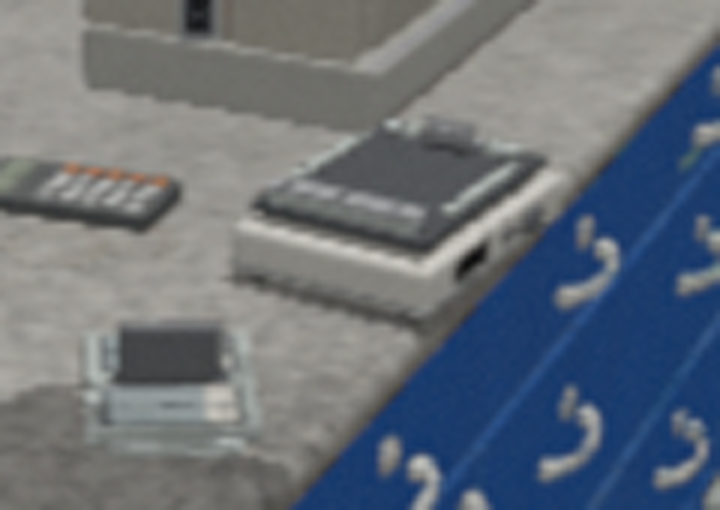

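{"name": "drive_tool", "arguments": {"rows": [[[0.23,-0.28,-0.3,0,0,0],[0.23,-0.28,-0.7,0,0,0],[0.23,-0.28,-1,0,0,0],[0.23,-0.28,-1,0,0,0],[0.23,-0.28,-1,0,0,0]]]}}

```text
time_s: 2.65
eef_pos: [463.3, 178.8, 306.0]
ee_rot: [0.001, -0.254, 0.967, -0.0]
force: [-0.1, -0.5, 0.3]
grip_width: 0.997
```

{"name": "drive_tool", "arguments": {"rows": [[[0,0,-0.3,0,0,0],[0,0,-0.6,0,0,0],[0,0,-0.8,0,0,0],[0,0,-0.9,0,0,0],[0,0,-0.9,0,0,0]]]}}

```text
time_s: 3.28
eef_pos: [463.5, 179.0, 216.6]
ee_rot: [0.001, -0.254, 0.967, -0.0]
force: [-0.7, -1.0, 1.4]
grip_width: 0.998
```

Run:
```python
from h import *
m=viewer.capture('scene')[:,:,::-1]
cv2.imwrite('pics/scene2.png',m)
crop(m,270,100,430,230,5,'s3.png');print(ctrl.sense()['eef_pos'],ctrl.sense()['force'])
```

```text
[463.59 178.98 216.98] [-0.24  0.36  0.32]
```

View pics/s3.png

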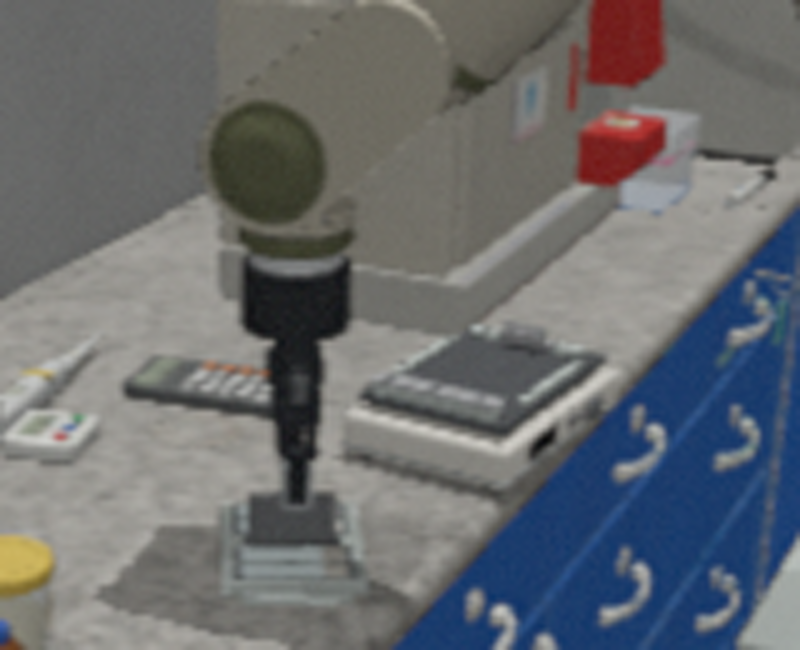

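{"name": "drive_tool", "arguments": {"rows": [[[0,0,-0.1,0,0,0],[0,0,-0.18,0,0,0],[0,0,-0.2,0,0,0],[0,0,-0.2,0,0,0]]]}}

```text
time_s: 3.82
eef_pos: [463.6, 179.0, 196.8]
ee_rot: [0.002, -0.254, 0.967, -0.0]
force: [0.2, -1.0, -0.3]
grip_width: 1.001
```

{"name": "drive_tool", "arguments": {"rows": [[[0,0,0,0,0,0],[0,0,0,0,0,0],[0,0,0,0,0,0],[0,0,0,0,0,0]]], "fingers": -0.4, "force": 20}}

```text
time_s: 4.32
eef_pos: [463.6, 179.0, 196.9]
ee_rot: [0.002, -0.254, 0.967, -0.0]
force: [0.6, 0.0, -0.1]
grip_width: 0.301
```

{"name": "drive_tool", "arguments": {"rows": [[[0,0,-0.05,0,0,0],[0,0,-0.05,0,0,0],[0,0,-0.05,0,0,0],[0,0,-0.05,0,0,0]]], "fingers": -0.5}}

```text
time_s: 4.82
eef_pos: [463.6, 179.0, 191.9]
ee_rot: [0.002, -0.254, 0.967, -0.0]
force: [0.1, -0.8, 0.0]
grip_width: 0.248
```

{"name": "drive_tool", "arguments": {"rows": [[[0,0,-0.01,0,0,0],[0,0,-0.01,0,0,0],[0,0,-0.01,0,0,0],[0,0,-0.01,0,0,0]]], "fingers": -1, "force": 30}}

```text
time_s: 5.32
eef_pos: [463.7, 179.1, 191.7]
ee_rot: [0.002, -0.254, 0.967, -0.0]
force: [-2.5, -0.8, 8.9]
grip_width: 0.16
```

{"name": "drive_tool", "arguments": {"rows": [[[0,0,0,0,0,0],[0,0,0,0,0,0],[0,0,0,0,0,0]]], "force": 90}}

```text
time_s: 5.7
eef_pos: [463.7, 179.1, 191.8]
ee_rot: [0.002, -0.254, 0.967, -0.0]
force: [-0.6, -0.5, 4.5]
grip_width: 0.148
```

```bash
cat > goal.py <<'E'
from h import *
from scipy.spatial.transform import Rotation as R
S=np.array([421.8,-82.7,54.]); RS=R.from_euler('z',-6.0,degrees=True)
# grip in tool frame measured at grasp: tool R0, carrier yaw = jaw yaw
OFF=np.array([-0.9,0.,-162.8])  # carrier_grip - TCP in carrier axes
def goal(tx,ty,tz,tilt,yaw=0,off=OFF):
    """tongue tip in seat frame, tilt deg (edge raised)"""
    Rc=RS*R.from_euler('zx',[yaw,-tilt],degrees=True) if False else RS*R.from_euler('z',yaw,degrees=True)*R.from_euler('x',-tilt,degrees=True)
    tip=S+RS.apply([tx,ty,tz]); grip=tip-Rc.apply([0,79,-29]); return grip-Rc.apply(off),Rc
def carrier(s=None):
    s=s or ctrl.sense(); q=s['ee_rot']; Rt=R.from_quat([q[1],q[2],q[3],q[0]])
    # carrier axes: y = tool y, z = -tool z
    M=Rt.as_matrix(); Rc=R.from_matrix(np.c_[np.cross(M[:,1],-M[:,2]),M[:,1],-M[:,2]]); return s['eef_pos'],Rc
def delta(*a,**k):
    p,Rc=goal(*a,**k); p0,R0=carrier(); return (p-p0)/100,(Rc*R0.inv()).as_rotvec()/(np.pi/2),p
def tongue():
    p,Rc=carrier(); t=p+Rc.apply(OFF+[0,79,-29]); e=RS.inv()*Rc
    return RS.inv().apply(t-S), e.as_euler('ZXY',degrees=True)
E
python3 - <<'E'
from goal import *
np.set_printoptions(suppress=True,precision=3)
print(tongue()); print(delta(0,60,60,12))
E
```

```text
(array([-31.368, 328.848, -54.092]), array([35.382, -0.081, -0.229]))
(array([-0.387, -2.394,  1.262]), array([-0.132, -0.025, -0.392]), array([425.058, -60.314, 318.034]))
```

{"name": "drive_tool", "arguments": {"rows": [[[0,0,0.1,0,0,0],[0,0,0.4,0,0,0],[0,0,0.8,0,0,0],[0,0,1,0,0,0],[0,0,1,0,0,0]]]}}

```text
time_s: 6.32
eef_pos: [463.8, 179.1, 293.0]
ee_rot: [0.003, -0.254, 0.967, -0.0]
force: [-0.5, 0.3, -4.1]
grip_width: 0.149
```

Run:
```python
from goal import *
np.set_printoptions(suppress=True,precision=3)
m=viewer.capture('scene')[:,:,::-1]
crop(m,270,60,430,220,5,'s4.png')
m=viewer.capture('top')[:,:,::-1]
crop(m,280,160,450,250,5-.4,'t5.png')
print(ctrl.sense()['force'],tongue()); print(delta(0,60,60,12))
```

```text
[-0.58   0.77  -3.182] (array([-31.95 , 328.688,  45.14 ]), array([35.383, -0.051, -0.149]))
(array([-0.384, -2.393,  0.27 ]), array([-0.132, -0.026, -0.392]), array([425.058, -60.314, 318.034]))
```

View pics/s4.png

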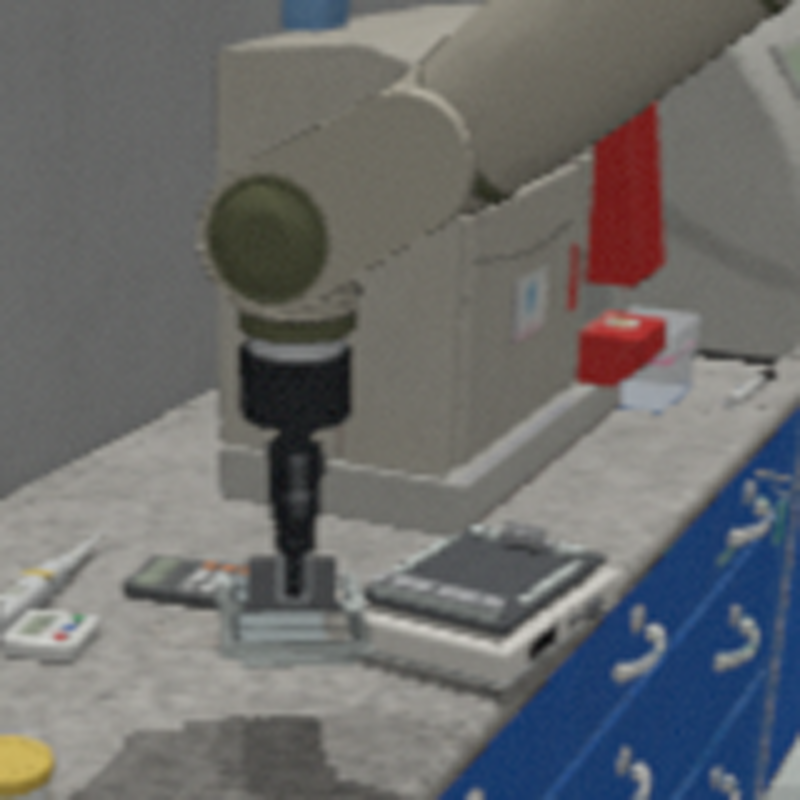

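View pics/t5.png

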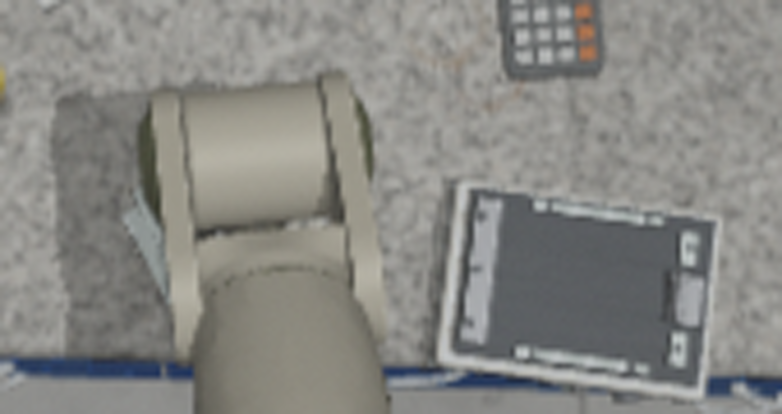

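{"name": "drive_tool", "arguments": {"rows": [[[0,-0.2,0.2,0,0,-0.05],[-0.05,-0.5,0.4,0,0,-0.12],[-0.1,-0.8,0.5,0,0,-0.19],[-0.16,-1,0.5,0,0,-0.2],[-0.16,-1,0.5,0,0,-0.2]]]}}

```text
time_s: 7.05
eef_pos: [447.2, 78.3, 340.0]
ee_rot: [0.0, -0.098, 0.995, -0.0]
force: [-0.1, 0.2, -2.7]
grip_width: 0.149
```

{"name": "drive_tool", "arguments": {"rows": [[[0,-0.2,0,0,0,-0.05],[-0.05,-0.5,0,0,0,-0.12],[-0.1,-0.8,0,0,0,-0.19],[-0.16,-1,0,0,0,-0.19],[-0.16,-1,0,0,0,-0.19]]]}}

```text
time_s: 7.68
eef_pos: [431.2, -22.0, 339.3]
ee_rot: [-0.0, 0.051, 0.999, 0.0]
force: [0.5, -0.6, -2.2]
grip_width: 0.144
```

Run:
```python
from goal import *
np.set_printoptions(suppress=True,precision=3)
print(ctrl.sense()['force'],tongue()); print(delta(0,60,60,12))
```

```text
[ 0.45  -0.6   -2.197] (array([  1.812, 140.408,  93.547]), array([0.115, 0.01 , 0.05 ]))
(array([-0.062, -0.383, -0.213]), array([-0.133,  0.013, -0.001]), array([425.058, -60.314, 318.034]))
```

{"name": "drive_tool", "arguments": {"rows": [[[-0.02,-0.15,-0.05,-0.05,0.005,0],[-0.05,-0.3,-0.15,-0.1,0.01,0],[-0.06,-0.38,-0.21,-0.133,0.013,0],[-0.06,-0.38,-0.21,-0.133,0.013,0],[-0.06,-0.38,-0.21,-0.133,0.013,0]]]}}

```text
time_s: 8.3
eef_pos: [425.5, -59.2, 318.3]
ee_rot: [-0.005, 0.051, 0.993, -0.104]
force: [-0.6, 0.5, -3.2]
grip_width: 0.147
```

Run:
```python
from goal import *
np.set_printoptions(suppress=True,precision=3)
m=viewer.capture('scene')[:,:,::-1]
crop(m,320,80,430,210,6-1.5,'s5.png')
m=viewer.capture('top')[:,:,::-1]
crop(m,340,180,460,260,6,'t6.png')
print(ctrl.sense()['force'],tongue()); print(delta(0,62,10,12))
```

```text
[ 0.369  0.506 -3.271] (array([ 0.291, 60.982, 60.459]), array([  0.139, -11.973,  -0.036]))
(array([-0.001,  0.011, -0.504]), array([-0.   ,  0.   , -0.002]), array([425.267, -58.325, 268.034]))
```

View pics/s5.png

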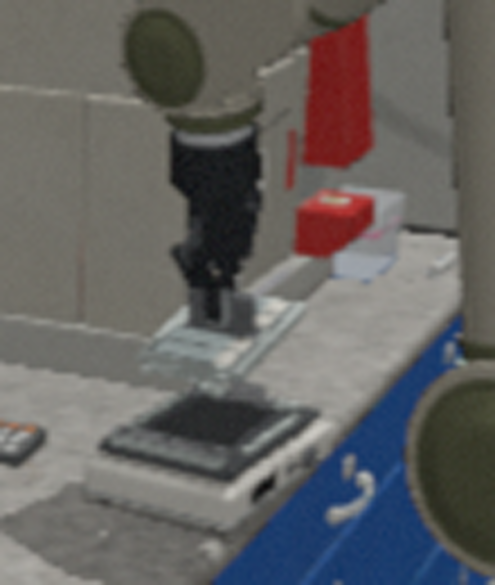

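View pics/t6.png

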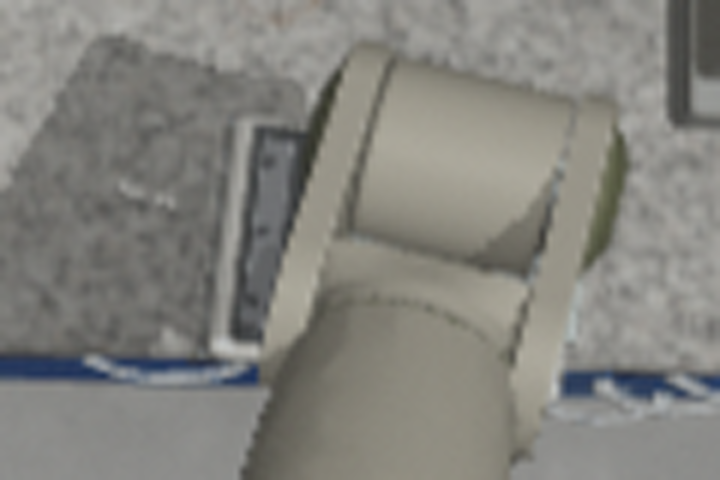

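{"name": "drive_tool", "arguments": {"rows": [[[0,0,-0.2,0,0,0],[0,0,-0.4,0,0,0],[0,0,-0.5,0,0,0],[0,0,-0.5,0,0,0]]]}}

```text
time_s: 8.9
eef_pos: [425.5, -59.4, 268.3]
ee_rot: [-0.005, 0.051, 0.993, -0.104]
force: [0.4, -0.5, -2.7]
grip_width: 0.148
```

Run:
```python
from goal import *
np.set_printoptions(suppress=True,precision=3)
m=viewer.capture('scene')[:,:,::-1]; cv2.imwrite('pics/scene6.png',m)
crop(m,330,130,410,200,9,'s6.png')
print(ctrl.sense()['force'],tongue()); print(delta(0,62,3,12))
s=carrier(); p,Rc=s
P={k:p+Rc.apply(OFF+np.array(v)) for k,v in dict(tA=(38,79,-29),tB=(-38,79,-29),pA=(50,65,-19),pB=(-50,65,-19),pC=(50,-65,-19),pD=(-50,-65,-19)).items()}
P.update({k:S+RS.apply(v) for k,v in dict(lipR=(54,70.5,13.5),lipL=(-54,70.5,13.5),boxL=(-72,-103,0),boxT=(-72,103,-6)).items()})
for k,q in P.items(): print(k,(proj('scene',q)-[330,130]+.5)*9)
```

```text
[-0.216  0.21  -2.468] (array([ 0.534, 61.029, 10.809]), array([  0.141, -11.972,  -0.055]))
(array([-0.003,  0.011, -0.078]), array([-0.   ,  0.001, -0.002]), array([425.267, -58.325, 261.034]))
tA [190.983 401.672]
tB [346.967 437.855]
pA [181.117 361.161]
pB [386.397 407.467]
pC [318.289 225.327]
pD [516.876 264.706]
lipR [149.702 395.378]
lipL [372.034 447.135]
boxL [577.875 363.238]
boxT [372.83  524.683]
```

View pics/s6.png

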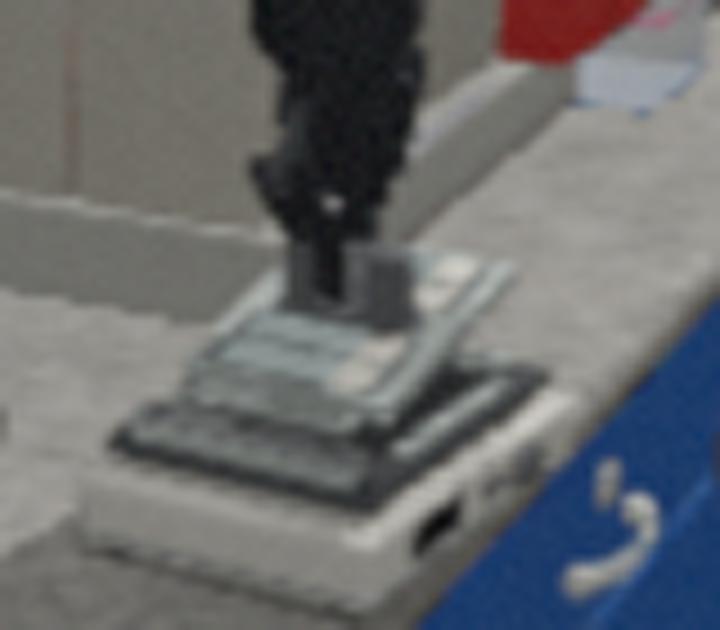

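{"name": "drive_tool", "arguments": {"rows": [[[0,0,-0.04,0,0,0],[0,0,-0.07,0,0,0],[0,0,-0.08,0,0,0],[0,0,-0.08,0,0,0]]]}}

```text
time_s: 9.45
eef_pos: [425.6, -59.5, 260.8]
ee_rot: [-0.005, 0.051, 0.993, -0.104]
force: [0.1, 0.4, -3.4]
grip_width: 0.149
```

Run:
```python
from goal import *
print(ctrl.sense()['force'],tongue())
```

```text
[ 0.13  0.39 -3.44] (array([ 0.51, 61.  ,  2.81]), array([  0.14, -11.97,  -0.05]))
```

{"name": "drive_tool", "arguments": {"rows": [[[0,0,-0.01,0,0,0],[0,0,-0.015,0,0,0],[0,0,-0.015,0,0,0]]]}}

```text
time_s: 9.82
eef_pos: [425.6, -59.4, 259.3]
ee_rot: [-0.005, 0.051, 0.993, -0.104]
force: [-0.4, -0.7, -3.6]
grip_width: 0.146
```

{"name": "drive_tool", "arguments": {"rows": [[[0,0,-0.005,0,0,0],[0,0,-0.01,0,0,0],[0,0,-0.01,0,0,0]]]}}

```text
time_s: 10.2
eef_pos: [425.5, -59.4, 258.2]
ee_rot: [-0.005, 0.051, 0.993, -0.104]
force: [0.1, 0.4, -2.2]
grip_width: 0.146
```

{"name": "drive_tool", "arguments": {"rows": [[[0,0,-0.01,0,0,0],[0,0,-0.01,0,0,0],[0,0,-0.01,0,0,0]]]}}

```text
time_s: 10.58
eef_pos: [425.6, -59.5, 257.5]
ee_rot: [-0.005, 0.051, 0.993, -0.104]
force: [-4.2, -2.6, 5.4]
grip_width: 0.147
```

{"name": "drive_tool", "arguments": {"rows": [[[0,0,0.015,0,0,0],[0,0.05,0.017,0,0,0],[0.005,0.09,0.017,0,0,0],[0.007,0.11,0.017,0,0,0],[0.007,0.11,0.017,0,0,0]]]}}

```text
time_s: 11.2
eef_pos: [426.3, -48.4, 259.2]
ee_rot: [-0.005, 0.051, 0.993, -0.104]
force: [-0.1, 1.2, -3.0]
grip_width: 0.149
```

{"name": "drive_tool", "arguments": {"rows": [[[0.003,0.02,0,0,0,0],[0.005,0.04,0,0,0,0],[0.005,0.05,0,0,0,0],[0.005,0.05,0,0,0,0]]]}}

```text
time_s: 11.7
eef_pos: [426.8, -43.3, 259.2]
ee_rot: [-0.005, 0.051, 0.993, -0.104]
force: [-0.1, 0.3, -3.0]
grip_width: 0.144
```

Run:
```python
from goal import *
m=viewer.capture('scene')[:,:,::-1]; 
crop(m,330,130,410,200,9,'s7.png')
print(ctrl.sense()['force'],tongue())
```

```text
[ 0.43  0.03 -2.21] (array([ 0.04, 77.07,  1.15]), array([  0.16, -11.99,  -0.05]))
```

View pics/s7.png

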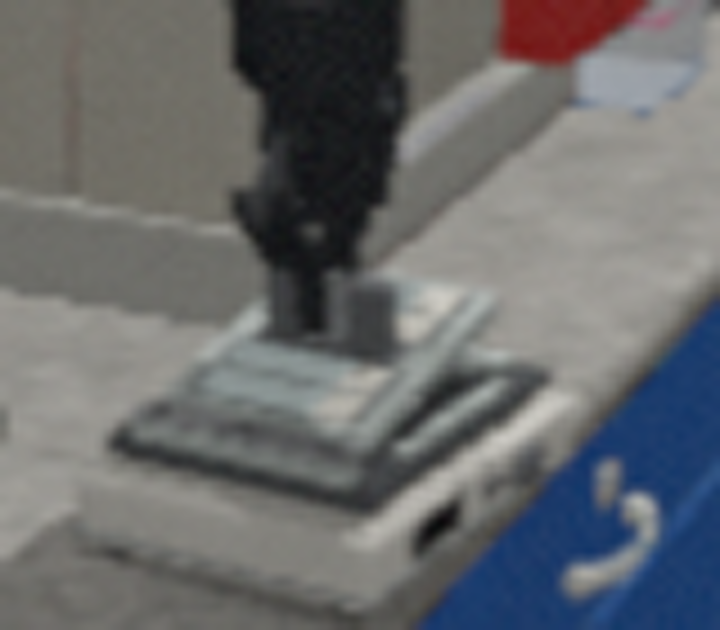

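{"name": "drive_tool", "arguments": {"rows": [[[0.001,0.01,0,0,0,0],[0.002,0.02,0,0,0,0],[0.002,0.02,0,0,0,0]]]}}

```text
time_s: 12.12
eef_pos: [427.0, -41.3, 259.2]
ee_rot: [-0.005, 0.051, 0.993, -0.104]
force: [0.1, -0.7, -2.3]
grip_width: 0.146
```

{"name": "drive_tool", "arguments": {"rows": [[[0.001,0.01,0,0,0,0],[0.001,0.01,0,0,0,0],[0.001,0.01,0,0,0,0]]]}}

```text
time_s: 12.5
eef_pos: [427.1, -40.3, 259.2]
ee_rot: [-0.005, 0.05, 0.993, -0.104]
force: [-0.1, 0.2, -2.2]
grip_width: 0.145
```

{"name": "drive_tool", "arguments": {"rows": [[[0.001,0.01,0,0,0,0],[0.001,0.01,0,0,0,0],[0.001,0.01,0,0,0,0]]]}}

```text
time_s: 12.88
eef_pos: [427.2, -39.5, 259.2]
ee_rot: [-0.005, 0.05, 0.993, -0.105]
force: [-1.0, -4.5, -0.1]
grip_width: 0.149
```

{"name": "drive_tool", "arguments": {"rows": [[[0.001,0.01,0,0,0,0],[0.001,0.01,0,0,0,0],[0.001,0.01,0,0,0,0]]]}}

```text
time_s: 13.25
eef_pos: [427.3, -39.0, 259.5]
ee_rot: [-0.005, 0.05, 0.993, -0.105]
force: [-2.9, -7.5, -0.6]
grip_width: 0.146
```

```bash
sed -i "s/^OFF/S=S+RS.apply([0,.7,0])\nOFF/" goal.py
python3 - <<'E'
from goal import *
np.set_printoptions(suppress=True,precision=4)
print(tongue())
for g in ((0,78.7,1,12),(0,78.7,.8,10),(0,78.7,.7,8),(0,78.7,.5,6),(0,78.7,.3,4),(0,78.7,0,2),(0,78.7,0,0)):
    d=delta(*g); print(g,d[0],d[1])
E
```

```text
(array([-0.0205, 80.3431,  1.344 ]), array([  0.1914, -12.1111,  -0.0255]))
(0, 78.7, 1, 12) [-0.0023 -0.0203 -0.0042] [ 0.0013  0.0001 -0.0022]
(0, 78.7, 0.8, 10) [-0.0097 -0.0909 -0.0205] [ 0.0234 -0.0021 -0.0022]
(0, 78.7, 0.7, 8) [-0.0171 -0.1609 -0.0382] [ 0.0455 -0.0044 -0.0022]
(0, 78.7, 0.5, 6) [-0.0244 -0.2304 -0.0594] [ 0.0676 -0.0067 -0.0022]
(0, 78.7, 0.3, 4) [-0.0316 -0.2991 -0.0831] [ 0.0897 -0.009  -0.0022]
(0, 78.7, 0, 2) [-0.0388 -0.367  -0.1101] [ 0.1118 -0.0113 -0.0022]
(0, 78.7, 0, 0) [-0.0458 -0.434  -0.1365] [ 0.1339 -0.0136 -0.0021]
```

{"name": "drive_tool", "arguments": {"rows": [[[-0.002,-0.02,-0.004,0.001,0,-0.002],[-0.006,-0.055,-0.012,0.012,-0.001,-0.002],[-0.01,-0.091,-0.02,0.023,-0.002,-0.002],[-0.0135,-0.126,-0.029,0.034,-0.003,-0.002],[-0.017,-0.161,-0.038,0.0455,-0.004,-0.002],[-0.017,-0.161,-0.038,0.0455,-0.004,-0.002]]]}}

```text
time_s: 14.0
eef_pos: [425.6, -55.3, 255.6]
ee_rot: [-0.004, 0.052, 0.996, -0.069]
force: [0.1, -0.1, -2.9]
grip_width: 0.147
```

Run:
```python
from goal import *
np.set_printoptions(suppress=True,precision=4)
s=ctrl.sense(); print(s['force'],s['wrist_torque'],tongue())
m=viewer.capture('scene')[:,:,::-1]; 
crop(m,330,130,410,200,9,'s8.png')
for g in ((0,78.7,.7,8),(0,78.7,.5,7),(0,78.7,.5,6),(0,78.7,.4,5),(0,78.7,.3,4),(0,78.7,0,2),(0,78.7,0,0)):
    d=delta(*g); print(g,d[0],d[1])
```

```text
[ 0.0586 -0.0899 -2.8553] [ 0.2015 -0.0543  0.0302] (array([-0.1098, 78.5926,  0.6879]), array([-0.0135, -7.9679,  0.0383]))
(0, 78.7, 0.7, 8) [ 0.0001  0.0013 -0.0001] [-0.0001 -0.0004  0.0001]
(0, 78.7, 0.5, 7) [-0.0035 -0.0335 -0.0114] [ 0.011  -0.0016  0.0001]
(0, 78.7, 0.5, 6) [-0.0071 -0.0682 -0.0213] [ 0.022  -0.0027  0.0001]
(0, 78.7, 0.4, 5) [-0.0108 -0.1026 -0.0328] [ 0.0331 -0.0039  0.0001]
(0, 78.7, 0.3, 4) [-0.0144 -0.1369 -0.0449] [ 0.0441 -0.0051  0.0001]
(0, 78.7, 0, 2) [-0.0215 -0.2048 -0.0719] [ 0.0662 -0.0074  0.    ]
(0, 78.7, 0, 0) [-0.0286 -0.2719 -0.0983] [ 0.0883 -0.0097  0.    ]
```

View pics/s8.png

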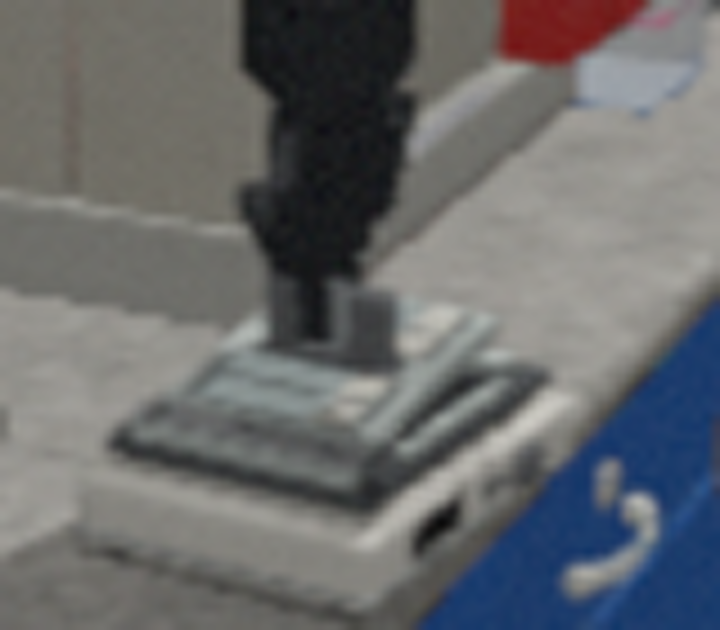

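{"name": "drive_tool", "arguments": {"rows": [[[-0.004,-0.034,-0.011,0.011,-0.0015,0],[-0.007,-0.068,-0.021,0.022,-0.003,0],[-0.007,-0.068,-0.021,0.022,-0.003,0]]]}}

```text
time_s: 14.42
eef_pos: [425.1, -61.5, 254.3]
ee_rot: [-0.002, 0.052, 0.997, -0.051]
force: [1.0, 11.9, 9.1]
grip_width: 0.147
```

Run:
```python
from goal import *
np.set_printoptions(suppress=True,precision=4)
s=ctrl.sense(); print(s['force'],s['wrist_torque'],tongue())
for g in ((0,78.7,.5,6),(0,78.7,.4,5),(0,78.7,.3,4),(0,78.7,.2,3),(0,78.7,0,2),(0,78.7,0,1),(0,78.7,0,0)):
    d=delta(*g); print(g,d[0],d[1])
```

```text
[ 1.0245 11.9038  9.0515] [1.2961 0.1052 0.0052] (array([ 0.5067, 79.5895,  1.384 ]), array([-0.0299, -5.8891, -0.1026]))
(0, 78.7, 0.5, 6) [-0.0018 -0.0049 -0.0077] [-0.0011  0.0013  0.0002]
(0, 78.7, 0.4, 5) [-0.0055 -0.0393 -0.0192] [0.0099 0.0001 0.0002]
(0, 78.7, 0.3, 4) [-0.0091 -0.0736 -0.0314] [ 0.021  -0.0011  0.0002]
(0, 78.7, 0.2, 3) [-0.0126 -0.1077 -0.0441] [ 0.032  -0.0022  0.0002]
(0, 78.7, 0, 2) [-0.0162 -0.1415 -0.0584] [ 0.0431 -0.0034  0.0003]
(0, 78.7, 0, 1) [-0.0197 -0.1752 -0.0713] [ 0.0541 -0.0046  0.0003]
(0, 78.7, 0, 0) [-0.0233 -0.2086 -0.0848] [ 0.0652 -0.0057  0.0003]
```

{"name": "drive_tool", "arguments": {"rows": [[[-0.004,-0.025,-0.015,0.005,0,0],[-0.007,-0.05,-0.025,0.014,0,0],[-0.009,-0.07,-0.033,0.021,-0.001,0],[-0.009,-0.07,-0.035,0.021,-0.001,0]]]}}

```text
time_s: 14.92
eef_pos: [424.2, -67.8, 250.8]
ee_rot: [-0.001, 0.053, 0.998, -0.033]
force: [3.9, 11.6, -1.4]
grip_width: 0.143
```

Run:
```python
from goal import *
np.set_printoptions(suppress=True,precision=4)
s=ctrl.sense(); print(s['force'],s['wrist_torque'],tongue())
m=viewer.capture('scene')[:,:,::-1]; 
crop(m,330,130,410,200,9,'s9.png')
for g in ((0,78.7,.3,4),(0,78.7,.2,3),(0,78.7,0,2),(0,78.7,0,1),(0,78.7,0,0)):
    d=delta(*g); print(g,d[0],d[1])
```

```text
[ 3.8703 11.6148 -1.4091] [ 2.1323 -0.7168  0.092 ] (array([ 0.1533, 80.4879,  0.1933]), array([-0.0724, -3.8113, -0.0447]))
(0, 78.7, 0.3, 4) [-0.0008 -0.0117  0.0039] [-0.002   0.0006  0.0007]
(0, 78.7, 0.2, 3) [-0.0043 -0.0457 -0.0088] [ 0.0091 -0.0006  0.0007]
(0, 78.7, 0, 2) [-0.0079 -0.0796 -0.0231] [ 0.0201 -0.0017  0.0007]
(0, 78.7, 0, 1) [-0.0114 -0.1132 -0.0361] [ 0.0312 -0.0029  0.0007]
(0, 78.7, 0, 0) [-0.015  -0.1467 -0.0495] [ 0.0422 -0.0041  0.0007]
```

View pics/s9.png

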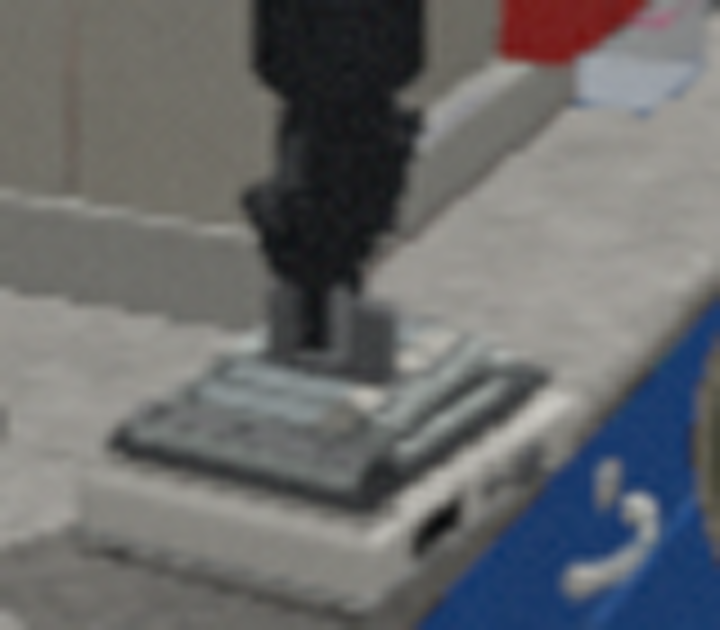

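{"name": "drive_tool", "arguments": {"rows": [[[-0.004,-0.036,-0.01,0.01,0,0],[-0.008,-0.07,-0.023,0.02,-0.001,0],[-0.011,-0.105,-0.038,0.031,-0.002,0],[-0.011,-0.105,-0.038,0.031,-0.002,0]]]}}

```text
time_s: 15.48
eef_pos: [423.0, -78.0, 246.7]
ee_rot: [-0.001, 0.053, 0.999, -0.008]
force: [1.0, 6.1, -4.4]
grip_width: 0.146
```

Run:
```python
from goal import *
np.set_printoptions(suppress=True,precision=4)
s=ctrl.sense(); print(s['force'],s['wrist_torque'],tongue())
for g in ((0,78.7,0,2),(0,78.7,0,1),(0,78.7,0,0),(0,78.7,-1,-1)):
    d=delta(*g); print(g,d[0],d[1])
```

```text
[ 1.0174  6.0843 -4.4051] [ 1.1933 -0.386   0.0354] (array([-0.393 , 79.9104, -0.3354]), array([-0.0857, -0.942 ,  0.1025]))
(0, 78.7, 0, 2) [0.0041 0.0234 0.017 ] [-0.0118  0.0001  0.001 ]
(0, 78.7, 0, 1) [ 0.0006 -0.0102  0.0041] [-0.0008 -0.0011  0.001 ]
(0, 78.7, 0, 0) [-0.0029 -0.0437 -0.0094] [ 0.0103 -0.0022  0.001 ]
(0, 78.7, -1, -1) [-0.0064 -0.0768 -0.0334] [ 0.0213 -0.0034  0.001 ]
```

{"name": "drive_tool", "arguments": {"rows": [[[-0.001,-0.02,-0.01,0.006,-0.001,0],[-0.002,-0.03,-0.018,0.011,-0.002,0],[-0.002,-0.03,-0.02,0.011,-0.002,0]]]}}

```text
time_s: 15.85
eef_pos: [422.7, -81.2, 245.8]
ee_rot: [-0.0, 0.053, 0.999, 0.0]
force: [-10.2, 4.4, 18.7]
grip_width: 0.147
```

Run:
```python
from goal import *
np.set_printoptions(suppress=True,precision=4)
s=ctrl.sense(); print(s['force'],s['wrist_torque'],tongue())
m=viewer.capture('scene')[:,:,::-1]; 
crop(m,330,130,410,200,9,'s10.png')
```

```text
[-10.2414   4.4232  18.7162] [0.5731 1.207  0.2049] (array([-0.2523, 79.9862,  0.0762]), array([-0.0369,  0.0337,  0.0425]))
```

View pics/s10.png

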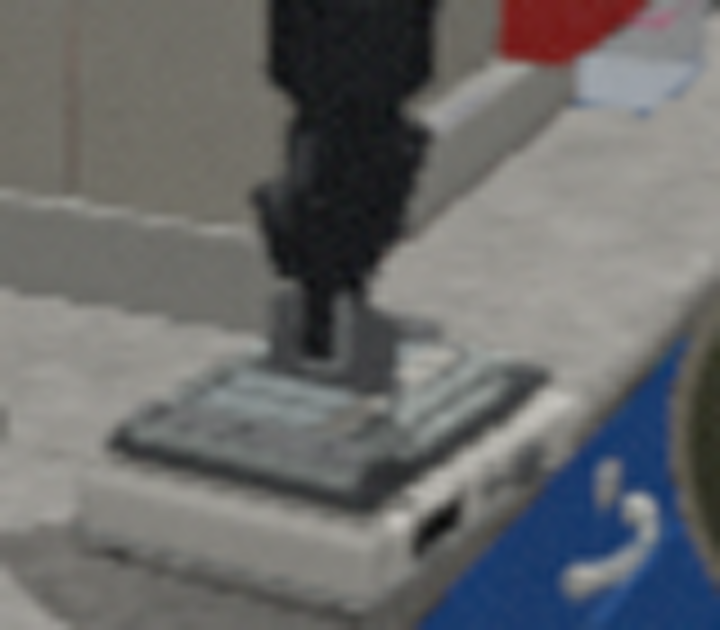

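{"name": "drive_tool", "arguments": {"rows": [[[0.005,-0.01,-0.005,0.005,0,0],[0.005,-0.02,-0.008,0.011,0,0],[0.005,-0.02,-0.008,0.011,0,0]]]}}

```text
time_s: 16.27
eef_pos: [423.1, -83.6, 246.0]
ee_rot: [-0.001, 0.052, 0.999, 0.008]
force: [-8.8, 1.6, 13.8]
grip_width: 0.147
```

Run:
```python
from goal import *
np.set_printoptions(suppress=True,precision=4)
s=ctrl.sense(); print(s['force'],s['wrist_torque'],tongue())
```

```text
[-8.7865  1.5894 13.8368] [-0.8099  1.189  -0.186 ] (array([-0.02  , 80.5966,  1.5172]), array([0.0108, 0.9183, 0.1419]))
```

{"name": "drive_tool", "arguments": {"rows": [[[0,0.02,0.008,-0.01,0,0],[0,0.02,0.01,-0.01,0,0]]]}}

```text
time_s: 16.52
eef_pos: [423.0, -81.7, 247.0]
ee_rot: [-0.0, 0.052, 0.999, 0.0]
force: [-3.1, -1.0, -2.5]
grip_width: 0.142
```

{"name": "drive_tool", "arguments": {"rows": [[[0,0,0,0,0,0],[0,0,0,0,0,0],[0,0,0,0,0,0],[0,0,0,0,0,0]]], "fingers": 0}}

```text
time_s: 17.02
eef_pos: [423.1, -81.8, 247.0]
ee_rot: [-0.0, 0.052, 0.999, -0.0]
force: [-0.3, 0.4, -0.4]
grip_width: 0.505
```

{"name": "drive_tool", "arguments": {"rows": [[[0,0,0.2,0,0,0],[0,0,0.5,0,0,0],[0,0,1,0,0,0],[0,0,1,0,0,0]]]}}

```text
time_s: 17.52
eef_pos: [423.5, -81.9, 349.9]
ee_rot: [0.003, 0.052, 0.999, -0.001]
force: [0.0, -0.2, -0.6]
grip_width: 0.5
```

{"name": "drive_tool", "arguments": {"rows": [[[0,0.5,0.1,0,0,0],[0,1,0.1,0,0,0],[0,1,0.1,0,0,0]]]}}

```text
time_s: 17.9
eef_pos: [423.0, 20.4, 359.1]
ee_rot: [0.002, 0.05, 0.999, -0.001]
force: [-0.8, -0.8, 1.0]
grip_width: 0.498
```

{"name": "drive_tool", "arguments": {"rows": [[[0,0.5,0.1,0,0,0],[0,1,0.1,0,0,0],[0,1,0.1,0,0,0]]]}}

```text
time_s: 18.27
eef_pos: [422.9, 121.9, 368.3]
ee_rot: [0.001, 0.048, 0.999, -0.001]
force: [-0.2, -0.3, -0.2]
grip_width: 0.497
```

Run:
```python
from h import *
s=ctrl.sense(); print(s['eef_pos'],s['force'])
m=np.mean([viewer.capture('scene').astype(float) for _ in range(3)],0)[:,:,::-1].astype(np.uint8)
crop(m,330,130,410,200,9,'s11.png')
m=np.mean([viewer.capture('top').astype(float) for _ in range(3)],0)[:,:,::-1].astype(np.uint8)
cv2.imwrite('pics/topend.png',m)
crop(m,372,195,442,250,11,'t11.png')
```

```text
[422.85 121.87 368.28] [-0.15 -0.29 -0.23]
```

View pics/s11.png

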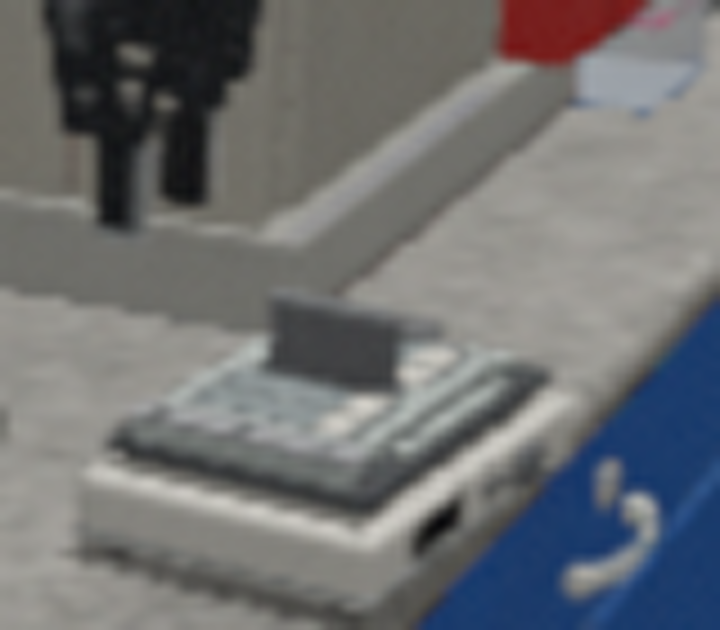

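View pics/t11.png

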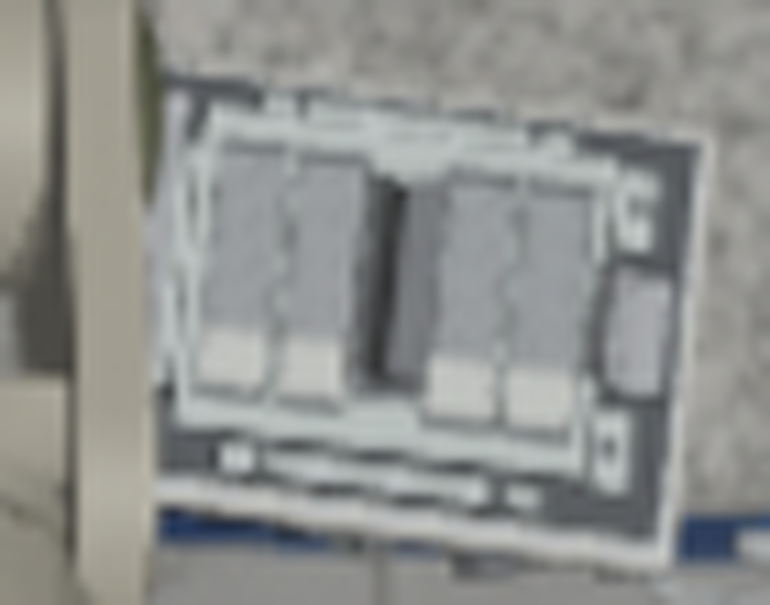

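Run:
```python
from fit import *
from goal import S,RS
m=cv2.imread('pics/topend.png').astype(np.float32); ch=m@np.array([.2,.4,.4],np.float32)
crop(m.astype(np.uint8),384,198,434,242,16,'t12.png')
f=lambda x,y:cp(x,y,372,195,11)
for n,a,b,z in (('plateBot',(200,428),(400,450),10),('plateBot2',(430,457),(575,473),10),('railL in',(268,455),(485,487),6),('railL',(268,455),(485,487),6),('edge',(612,175),(608,250),10),('ribR',(442,205),(412,375),46),('ribL',(405,200),(390,375),46)):
    l=edges(ch,f(*a),f(*b),w=1.0); A=[RS.inv().apply(plane('top',l[2:]+k*l[:2],54+z)-S) for k in(-6,6)]; print(n,A)
# grip rib top centre
```

```text
resid 0.11 0.32
plateBot [array([-47.4 ,  36.51,  10.  ]), array([-47.69,  -4.43,  10.  ])]
resid 0.12 0.19
plateBot2 [array([-47.48, -21.36,  10.  ]), array([-47.58, -62.25,  10.  ])]
resid 0.05 0.11
railL in [array([-52.97,  14.84,   6.  ]), array([-53.24, -26.17,   6.  ])]
resid 0.05 0.11
railL [array([-52.97,  14.84,   6.  ]), array([-53.24, -26.17,   6.  ])]
resid 0.16 0.55
edge [array([ 14.42, -62.98,  10.  ]), array([ 55.88, -69.04,  10.  ])]
resid 0.14 0.67
ribR [array([-20.14,  -3.2 ,  46.  ]), array([20.22, -8.33, 46.  ])]
resid 0.08 0.19
ribL [array([-20.5 ,   4.26,  46.  ]), array([20.07,  4.24, 46.  ])]
```

View pics/t12.png

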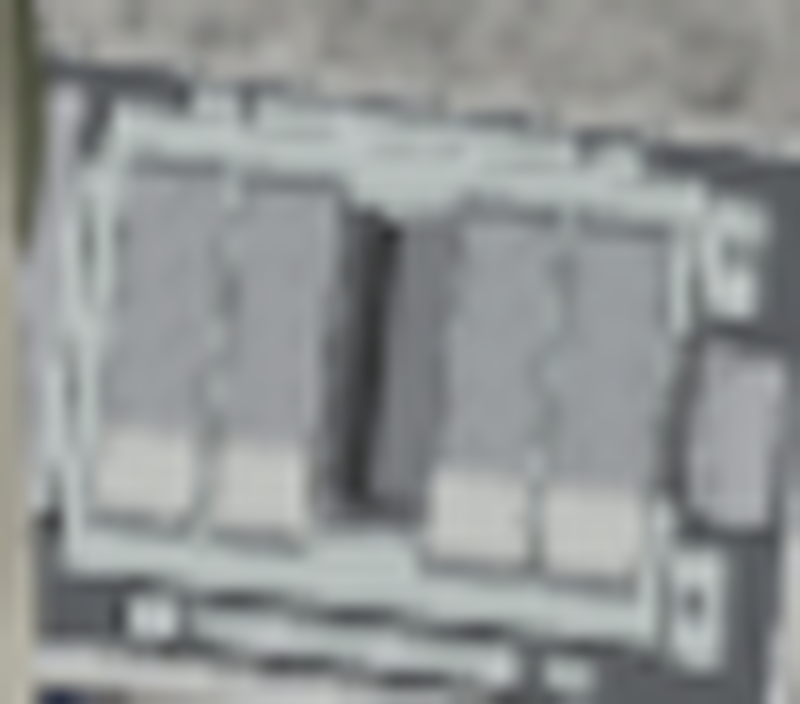

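Run:
```python
from goal import *
m=np.mean([viewer.capture('scene').astype(float) for _ in range(6)],0)[:,:,::-1]
np.save('sc.npy',m)
crop(m.astype(np.uint8),336,155,396,192,13,'s12.png')
def show(n,x,roll):
    Rr=R.from_euler('y',roll,degrees=True)
    # pivot lower -x edge bottom at (-50+x,0,0)
    out={}
    for k,v in dict(ribTA=(31,7,46),ribTB=(-31,7,46),ribBA=(31,7,10),ribBB=(-31,7,10),pA=(50,65,10),pB=(-50,65,10),pC=(50,-65,10),pD=(-50,-65,10)).items():
        q=Rr.apply(np.array(v)-[-50,0,0])+[-50+x,0.5,0]
        out[k]=((proj('scene',S+RS.apply(q))-[336,155]+.5)*13).round(0)
    print(n,{k:tuple(v.tolist()) for k,v in out.items()})
show('home',2.5,0); show('ride',2.5,-3.4)
for k,v in dict(railUa=(52.5,47,6),railUb=(52.5,-53,6),railLa=(-52.5,47,6),railLb=(-52.5,-53,6),lipR=(54,70.5,13.5),lipL=(-54,70.5,13.5),lipbL=(-54,88,13.5),lipbR=(54,88,13.5),catchT=(18,-65.8,22),catchB=(-18,-65.8,22)).items():
    print(k,((proj('scene',S+RS.apply(v))-[336,155]+.5)*13).round(0))
```

```text
home {'ribTA': (301.0, 99.0), 'ribTB': (483.0, 138.0), 'ribBA': (296.0, 209.0), 'ribBB': (476.0, 249.0), 'pA': (149.0, 254.0), 'pB': (445.0, 323.0), 'pC': (351.0, 131.0), 'pD': (635.0, 191.0)}
ride {'ribTA': (310.0, 86.0), 'ribTB': (492.0, 136.0), 'ribBA': (299.0, 195.0), 'ribBB': (478.0, 246.0), 'pA': (152.0, 236.0), 'pB': (447.0, 323.0), 'pC': (354.0, 114.0), 'pD': (637.0, 192.0)}
railUa [179. 247.]
railUb [334. 153.]
railLa [488. 319.]
railLb [633. 218.]
lipR [137. 247.]
lipL [458. 322.]
lipbL [431. 341.]
lipbR [108. 265.]
catchT [451. 115.]
catchB [554. 136.]
```

View pics/s12.png

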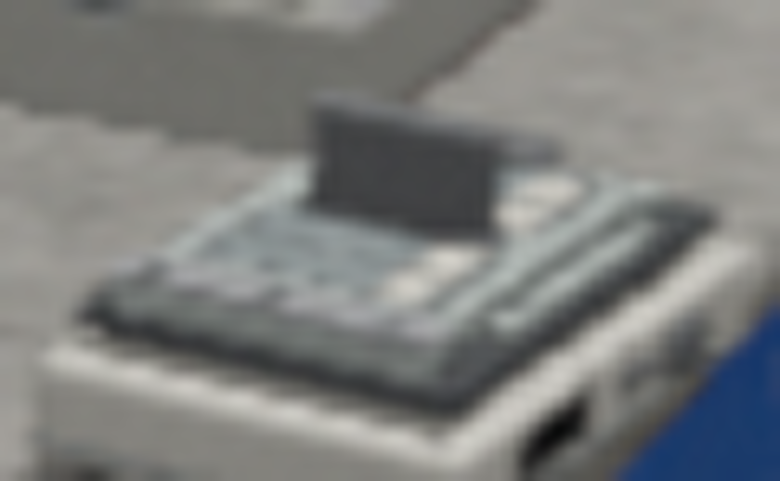

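Run:
```python
from fit import *
m=np.load('sc.npy').astype(np.float32); g=m.mean(2)
f=lambda x,y:cp(x,y,336,155,13)
for n,a,b,w in (('ribtop',(320,112),(490,150),.8),('ribbot',(312,208),(486,238),.9),('ribA',(318,115),(310,200),1.),('ribB',(495,155),(490,235),1.),
   ('lipfront bottom',(110,315),(440,385),1.),('boxtop',(60,350),(440,440),1.2)):
    l=edges(g,f(*a),f(*b),w=w); print(n,'slope dy/dx',l[1]/l[0],'dx/dy',l[0]/l[1], (l[2:]-[336,155]+.5)*13)
```

```text
resid 0.04 0.07
ribtop slope dy/dx 0.21761233 dx/dy 4.595328 [423.15 133.45]
resid 0.0 0.1
ribbot slope dy/dx 0.17239943 dx/dy 5.800483 [411.51 229.53]
resid 0.04 0.14
ribA slope dy/dx -8.65184 dx/dy -0.11558235 [313.53 162.8 ]
resid 0.0 0.1
ribB slope dy/dx -16.068127 dx/dy -0.062235013 [495.45 197.94]
resid 0.08 0.28
lipfront bottom slope dy/dx 0.2399521 dx/dy 4.1674986 [284.8 353. ]
resid 0.07 0.18
boxtop slope dy/dx 0.2459452 dx/dy 4.0659466 [276.67 397.69]
```

Run:
```python
from fit import *
a=np.load('top.npy').astype(np.float32).mean(2); b=cv2.imread('pics/topend.png').astype(np.float32).mean(2)
f=lambda x,y:cp(x,y,372,195,11)
for n,p,q in (('catch inner',(610,272),(602,390)),('catch outer',(672,280),(662,392)),('box right',(705,150),(670,540))):
    for im in (a,b):
        l=edges(im,f(*p),f(*q),w=.9,inset=.2); l=l; y0=f(0,330)[1]; print(n,'x at mid row',l[2]+(y0-l[3])*l[0]/l[1])
ca=cv2.resize(a[212:236,420:438],None,fx=16,fy=16,interpolation=cv2.INTER_CUBIC); cb=cv2.resize(b[212:236,420:438],None,fx=16,fy=16,interpolation=cv2.INTER_CUBIC)
cv2.imwrite('pics/catch.png',np.hstack([ca,cb]))
```

```text
resid 0.08 0.27
catch inner x at mid row 426.5978053130143
resid 0.06 0.17
catch inner x at mid row 426.70701194064736
resid 0.04 0.13
catch outer x at mid row 432.0117577444658
resid 0.05 0.11
catch outer x at mid row 432.0356692022167
resid 0.19 0.73
box right x at mid row 433.89606448007237
resid 0.19 0.73
box right x at mid row 433.89606448007237[ WARN:0@0.713] global loadsave.cpp:1063 imwrite_ Unsupported depth image for selected encoder is fallbacked to CV_8U.
```

View pics/catch.png

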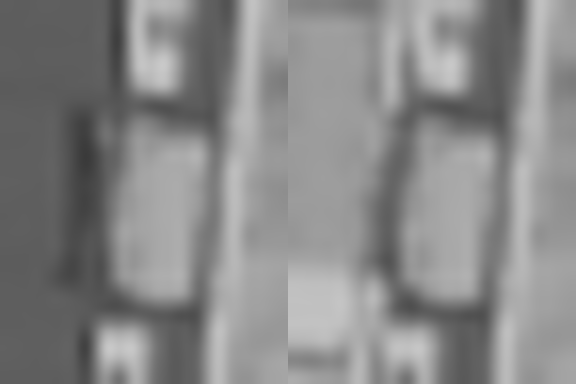

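Run:
```python
from h import *
print(ctrl.sense()['time_s'],ctrl.sense()['force']); print(ctrl.finish_job())
```

```text
18.875 [-0.33  0.43  0.08]
the job is handed in; nothing more can be done
None
```

I fitted the smaller carrier, which lay on the worktop at top-view pixel (330,210), onto the shaker and handed the job in at about 18.9 s of the 51 s. The larger one on the clipboard at (200,187) was left alone. I tilted the carrier 12°, slid the tongue under the lip until I felt the end wall, backed off slightly, then lowered and pressed the far edge past the catch. After that I let go and moved the arm clear.

What the last checks showed:
- **Catch:** in the top view its outer edge sits within 0.03 px of where it was at rest (inner edge within 0.11 px, about 0.4 mm), and its tip covers the carrier's edge, so it looks sprung back.
- **Level side to side:** the slope of the rib's top edge in the scene view is 0.218, against 0.214 expected for a level carrier and 0.275 if it were riding on a rail. The line fitted to one vertical rib edge disagreed, but it was noisy.
- **Level front to back:** not measured directly. It rests on the catch having closed and on the last tool angle.
- **Sideways position:** the carrier sits about 2.5 mm towards the far rail. The measured gap at the near rail (5.6 mm) is slightly more than the 5 mm possible. A sideways force of about 10 N appeared while pressing, so the carrier was probably touching that rail.
- **Along the platform:** the tongue position read about 80.0 mm (0.7 mm corrected from touching the wall), which puts the grip point about 1 mm from centre, within the 4 mm allowed.
- **Robot and bystanders:** the arm touches nothing, with force near zero. I did not re-measure the cup, bottle and petri dish at the end, but the arm never went near them.

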